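Set up a one-cup steel coffee dripper on the kitchen scale

TASK

Set up the steel coffee dripper for one cup, from the bottom up: stand the purple mug upright in the middle of the round plate of the kitchen scale, then set the dripper's chamber on it with its foot in the mug's mouth and its flange flat on the rim, then drop the press into the chamber right to the bottom, and last put the cap squarely down over the chamber. Leave the spotted mug, the honey jar and the salt shaker where they are.

Things in the scene. Friction and masses are not known exactly. Their poses are not given: they have to be found in the camera images.
- scale: Flat black kitchen scale, 116 x 146 mm, fixed, with a round steel plate 104 mm across whose top is 21 mm above the worktop, and a grey display on the side towards its -x. Origin: on the worktop under the centre of the plate; z up. (Over the back of the worktop, beyond x = 0.55 m, a wall cabinet hangs 0.47 m up: keep the wrist clear of it.)
- mug_purple: Plain purple mug on the worktop, 89 mm high, round body 79 mm across, handle to -y. The cup's axis is NOT the origin: it is at x=0, y=+15.5 mm of its frame, the handle reaches y=-55 mm. Origin at the underside. Open at the top; mouth 63 mm across; wall 3 to 8 mm, thickest at (x,y) = (-36,+15) and (+35,+24) mm: pinch it there, along the radius, from above. 0.26 kg. Any yaw.
- chamber: Chamber of the dripper: steel cup, outside 60 mm across, inside 54 mm, on a flange 92 mm across; below it a round foot 52 mm across. Origin at the centre of the foot's underside, z up. Heights from there: foot 0-7, flange 7-10, inner floor 13, upper edge 62 mm. 0.13 kg. Stands on its foot. Grip round the cup, above the flange. On the mug its flange lies on the rim, the foot 7 mm inside.
- press: Press of the dripper: perforated steel disc 46 mm across, 3.5 mm thick, on a thin stem with a round steel grip 14 mm across from 46 to 62 mm height. Origin at the centre of the disc's underside, z up, stands disc down. 60 g. Home in the chamber its underside is on the inner floor and 13 mm of the grip stands above the chamber's edge.
- cap: Cap of the dripper: steel hat 73 mm across with a narrower crown and a round black knob, 16 mm across, from 34 to 48 mm height. Origin at the centre of its underside, z up, stands skirt down. The skirt is 68 mm across inside and goes outside the chamber's edge; a shoulder 10 mm above the origin rests on that edge, so home its origin is 52 mm above the chamber's. 70 g.
- mug_spotted: White mug with grey spots, 91 mm high, 82 mm across, with handle; belongs to someone else: leave it. Origin at its underside, cup's axis at y=+18 mm, handle to -y.
- jar_honey: Jar of honey with an orange-yellow lid, 58 mm across, 90 mm high; leave it. Origin at the centre of its underside.
- salt_shaker: Small glass salt shaker with a grey top, 44 mm across, 90 mm high; leave it. Origin at the centre of its underside.
There are look-alikes about, which are no part of the job. Leave any blue look-alike of the press alone.

How it is judged (in metres and radians):
On the way, in this order (a step that is already met when the one before it is completed fails the run):
1. the purple mug stands upright in the middle of the scale's plate (x of scale in the frame of mug_purple between -0.015 and 0.015 m and y of scale in the frame of mug_purple between 0.0005 and 0.0305 m and height (world z) of mug_purple between 0.017 and 0.025 m and angle between mug_purple's own z axis and vertical below 0.08 rad), for 0.2 s.
2. the chamber sits on the purple mug, its flange on the rim (x of chamber in the frame of mug_purple between -0.015 and 0.015 m and y of chamber in the frame of mug_purple between 0.0005 and 0.0305 m and z of chamber in the frame of mug_purple between 0.0775 and 0.0855 m and angle between chamber's own z axis and vertical below 0.08 rad), for 0.2 s.
3. the press lies at the bottom of the chamber (horizontal distance between press and chamber below 0.008 m and z of press in the frame of chamber between 0.009 and 0.017 m and angle between press's own z axis and vertical below 0.1 rad), for 0.2 s.
4. the cap sits down over the chamber (horizontal distance between cap and chamber below 0.008 m and z of cap in the frame of chamber between 0.048 and 0.056 m and angle between cap's own z axis and vertical below 0.1 rad), for 0.2 s.
At the end, for the whole second after the job is handed in: Purple mug upright on the scale, its axis within 15 mm of the plate's centre; chamber level, flange on the mug's rim (height within 4 mm, 15 mm sideways); press on the chamber's floor and cap's shoulder on its edge (each within 4 mm in height, 8 mm sideways, 0.1 rad); all at rest (all of step 1 and all of step 2 and all of step 3 and all of step 4 and linear speed of each of mug_purple, chamber, press, cap below 0.02 m/s); the robot touches nothing.
It fails at once if the spotted mug is pushed more than 30 mm (distance of mug_spotted from where it was at the start of the episode above 0.03 m).
It fails at once if the honey jar is pushed more than 30 mm (distance of jar_honey from where it was at the start of the episode above 0.03 m).
It fails at once if the salt shaker is pushed more than 30 mm (distance of salt_shaker from where it was at the start of the episode above 0.03 m).
It also fails if it takes over 120 s, if anything falls off the work surface, if the arm or the gripper's body presses on something with over 40 N, if the wrist force passes 120 N, or if a joint passes its speed limit or range.

ROBOT

A 6-joint arm with a two-finger parallel gripper is mounted at the origin on a cart in front of the work surface, level with it; the furniture and walls round the work are solid. World frame = base frame: x ahead of the robot, y to its left, z up, the work surface at z = 0. Lengths are in mm, angles in rad, forces in N, time in s.
With the tool pointing down it reaches from about 375 to 925 mm from the base axis. Payload 5.7 kg.
Tool frame: the origin (TCP) lies between the finger pads; the fingertips stand 8 mm ahead of it and the grasp point (between the pads) lies 11 mm behind it; z points along the fingers, y is the line along which they close (so a half turn about z gives the same grasp; the last joint's range is limited). The gripper opens to 85 mm and grips with 20 to 120 N. Pads are 22 mm wide; open, the fingers measure 114 mm over their backs; the gripper's body (76 mm by 85 mm) begins 54 mm behind the grasp point. The pads swing forward as they close: fully open they stand 13 mm farther back than shut.
Start: joints at [1.009, 0.359, 1.51, -0, 1.272, -0.115], TCP at [259.238, 541.073, 239.267] pointing down, gripper open.
Joint ranges: [-2.97, 2.97], [-1.01, 2.36], [0.21, 2.38], [-0.96, 4.11], [0.2, 2.71], [-2.98, 2.98]. Speed limits (rad/s): [2.39, 2.39, 3.14, 3.14, 3.14, 3.14].

INTERFACE

Orientations are given as a rotation vector (axis times angle).
In Python, from cell import * gives the robot as it stands.
- The arm moves only by the tool arm_command, never from a script. Its argument "rows" is a list that holds one entry, the list of rows, each a list of 7 numbers: the shift along the tool's x, y, z each as a share of 0.75 m, from -1 to 1, then the turn, a rotation vector about the tool's x, y, z each as a share of 180 degrees, from -1 to 1, then the opening, from -1 (shut) to 1 (fully open). In form: [[[dx, dy, dz, wx, wy, wz, jaw], ...]]. A call has 1 to 10 rows; each row shifts and turns the commanded pose from where the row before left it, along the tool's axes as they then stand; what a row does not reach is not made up. A row lasts 1/8 s, in which the tool goes at most 62.5 mm and 10.7 degrees, less where a joint would pass 70% of its speed; a pose out of reach is approached as far as the arm can. A call with a number of a shift or a turn outside -1 to 1 is refused whole. A call with a gripper value outside its range is refused whole. The fingers move at their own pace and stop on an object; the grip force is fixed at half the most. Time passes only in rows, so rows that do not move let the fingers close. It gives the time, the measured TCP pose, the force, the opening and the grip force at its end, in the units of the state.
- sense(): the state, without advancing time (a new reading comes with each control period).
- grab_frame(name): name is "side" or "top"; returns a dict with "img" (384x512x3 uint8, blue, green, red), "mtx" (3x3 intrinsics, pixels), "cam_to_world" (4x4, takes a point from camera to world coordinates). Camera axes: x right, y down, z forward; pixel columns grow to the right and rows downward; lengths in mm; the calibration is good to about 2 mm. A picture is of the moment at which its call begins. There is no depth.
- close_job(): hands the job in; it is judged then, once.
The state is a dict: "time": time; "q": joint angles; "joint_vel": joint speeds; "joint_efforts": joint torques, N m; "tool_pos": TCP position; "eef_rot": TCP orientation; "ft_force": force on the tool from outside, world axes, zero at the start; "torque": the same for the moment, N m; "finger_gap": finger opening in mm; "finger_force": force on a finger pad.
Only numpy, scipy, OpenCV 4.12 (cv2) and the standard library are available. Lean on these libraries where they do the work, as an engineer would, in place of code of your own. Each camera call takes 0.05 s, during which the arm holds its last target. There are 200 camera calls.

## Working session

There is one attempt and no reset: what is moved stays moved. The work goes in short steps, Python scripts to look and compute and a tool call to move; the robot and the scene stay as the last step left them, time stands still between calls to the robot, and variables do not carry over. Pictures are saved under pics/ and viewed, at most 17 in all, crops included, and the job is handed in when it is done.

Besides the shell and the picture viewer there is one more tool, called after ">>>" as a command line: name --argument value ..., lists and objects as JSON in quotes. arm_command: Moves the arm, as the interface text tells. Its arguments: {"type":"object","properties":{"rows":{"type":"array","items":{"type":"array","items":{"type":"array","items":{"type":"number"}}}}},"required":["rows"]}

```bash
mkdir -p pics; python3 - <<'E'
from cell import *
import cv2, numpy as np
s=sense(); print(s['time'],s['tool_pos'],s['eef_rot'],s['finger_gap'])
for n in ("side","top"):
    f=grab_frame(n); cv2.imwrite(f"pics/{n}0.png",f["img"]); np.savez(f"pics/{n}0.npz",K=f["mtx"],T=f["cam_to_world"])
    print(n,np.round(f["mtx"],1).tolist(),np.round(f["cam_to_world"],3).tolist())
    cv2.imwrite(f"pics/{n}0b.png",cv2.resize(f["img"],(800,600),interpolation=cv2.INTER_CUBIC))
E
```

```text
0.0 [258.89018513 540.52592423 238.44853173] [-6.95805241e-01 -3.06297138e+00  2.75065546e-03] 85.39620954307603
side [[425.4, 0.0, 257.6], [0.0, 425.4, 189.0], [0.0, 0.0, 1.0]] [[-0.836, -0.185, 0.517, -146.907], [-0.549, 0.279, -0.788, 965.553], [0.002, -0.942, -0.335, 463.208], [0.0, 0.0, 0.0, 1.0]]
top [[395.6, 0.0, 253.4], [0.0, 395.6, 191.1], [0.0, 0.0, 1.0]] [[-0.01, -0.997, 0.076, 402.051], [-1.0, 0.01, -0.009, 0.49], [0.008, -0.077, -0.997, 1106.193], [0.0, 0.0, 0.0, 1.0]]
```

View pics/side0b.png

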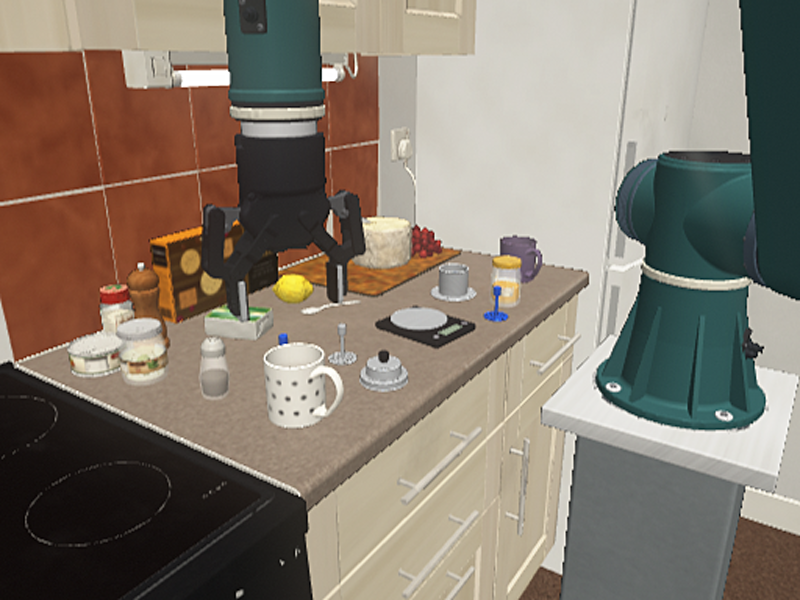

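View pics/top0b.png

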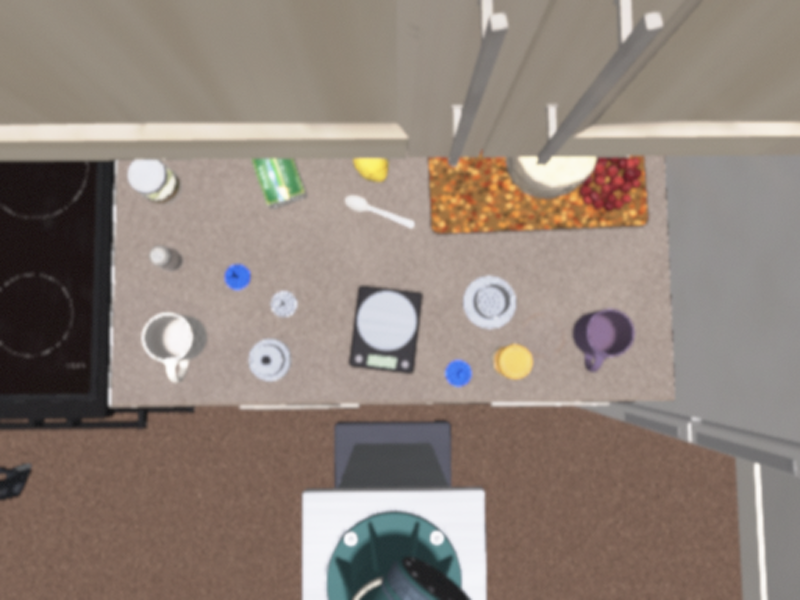

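The top view (800x600) shows:
- scale plate (386,320)
- chamber (489,301)
- steel press (284,304)
- cap (268,360)
- purple mug (603,332), handle at (596,360)
- jar (514,362), spotted mug (168,338), salt shaker (165,257)

There are three press-like things: blue at (237,276), blue at (458,373) and steel at (284,304). The steel one fits the description. I'll confirm it in enlarged crops.

```bash
python3 - <<'E'
import cv2
t=cv2.imread("pics/top0.png"); s=cv2.imread("pics/side0.png")
# top: two tiles
a=cv2.resize(t[170:250,140:240],None,fx=4,fy=4,interpolation=cv2.INTER_CUBIC)
b=cv2.resize(t[170:250,220:320],None,fx=4,fy=4,interpolation=cv2.INTER_CUBIC)
c=cv2.resize(t[185:245,320:420],None,fx=4,fy=4,interpolation=cv2.INTER_CUBIC)
import numpy as np
im=np.zeros((560,800,3),np.uint8); im[:320,:400]=a; im[:320,400:]=b; im[320:,:400]=c
cv2.imwrite("pics/topc.png",im)
cv2.imwrite("pics/sidec.png",cv2.resize(s[140:280,160:360],None,fx=4,fy=4,interpolation=cv2.INTER_CUBIC))
E
```

```text
(no output)
```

View pics/topc.png

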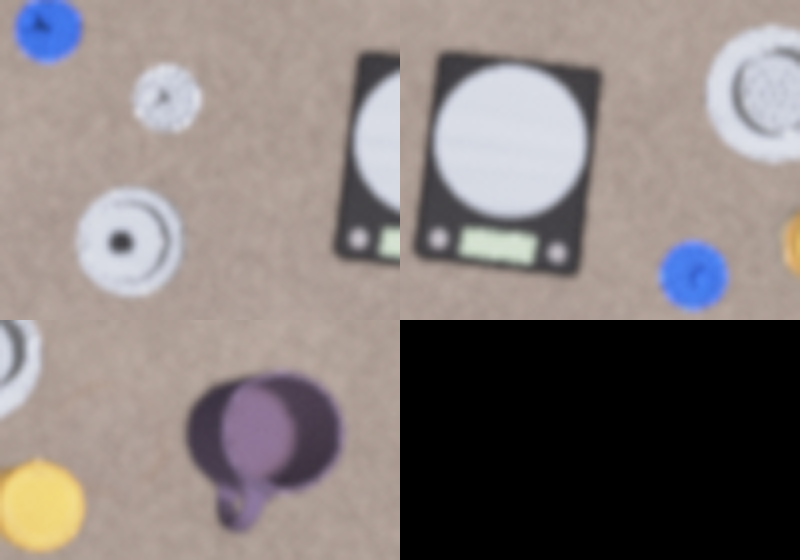

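View pics/sidec.png

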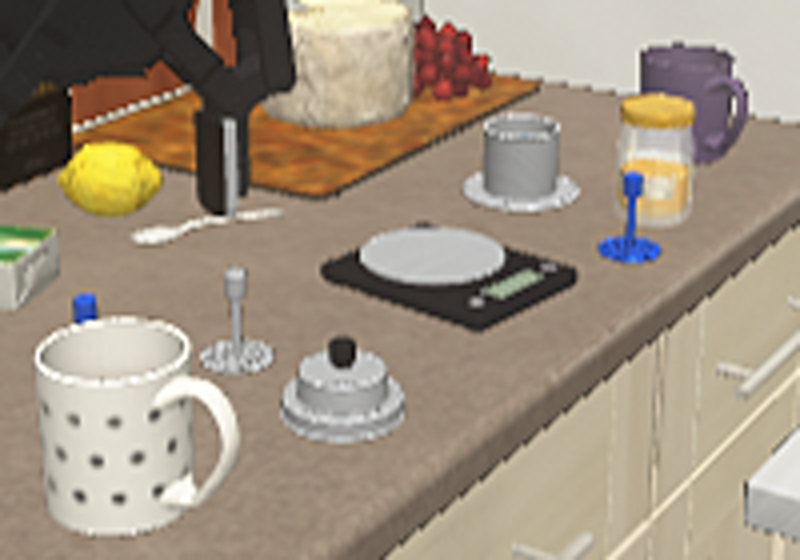

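The side crop agrees with the top view. The steel press stands at (237,357) with grip (236,283), the two blue ones are at (85,308) and (631,215), and the cap's knob is at (342,352). The chamber's flange is at (521,188), the plate at (432,256) and the mug rim at (688,52). Next I triangulate.

```bash
cat > h.py <<'E'
import numpy as np, cv2
C={n:np.load(f"pics/{n}0.npz") for n in("side","top")}
def ray(n,p):
    K,T=C[n]["K"],C[n]["T"]; d=T[:3,:3]@np.linalg.solve(K,[p[0],p[1],1]); return T[:3,3],d/np.linalg.norm(d)
def onz(n,p,z):
    o,d=ray(n,p); return o+d*(z-o[2])/d[2]
def tri(a,b):
    (o1,d1),(o2,d2)=ray("top",a),ray("side",b)
    A=np.stack([d1,-d2],1); t=np.linalg.lstsq(A,o2-o1,rcond=None)[0]
    p,q=o1+d1*t[0],o2+d2*t[1]; return (p+q)/2,np.linalg.norm(p-q)
def proj(n,X):
    K,T=C[n]["K"],C[n]["T"]; c=T[:3,:3].T@(np.asarray(X,float)-T[:3,3]); u=K@c; return u[:2]/u[2]
E
python3 - <<'E'
from h import *
T=lambda x,y,ox,oy:(ox+(x+.5)/4-.5,oy+(y+.5)/4-.5)
S=lambda x,y:T(x,y,160,140)
pts={"press disc":(T(168,98,140,170),S(237,357),3.5),"cap knob":(T(121,242,140,170),S(342,352),41),
"cap skirt":(T(130,242,140,170),S(343,408),8),
"plate":(T(110.5,140.5,220,170),S(432.5,256),21),"flange":((313.1,193.2),S(521.5,188),10),
"mug rim":(T(281.5,432,320,185),S(688,52),89),"handle":(T(240,525,320,185),S(744,108),45),
"jar":(T(40,506,320,185),S(657,110),88)}
for k,(a,b,z) in pts.items():
    p,e=tri(a,b); print(k,np.round(p,1),round(e,1),"top@z",np.round(onz("top",a,z)[:2],1),"side@z",np.round(onz("side",b,z)[:2],1))
E
```

```text
press disc [479.7 191.2   2.4] 0.9 top@z [480.  191.3] side@z [477.7 192.9]
cap knob [380.6 215.6  40.5] 1.2 top@z [381.1 215.8] side@z [379.4 216.2]
cap skirt [379.7 216.6   4.5] 1.4 top@z [380.4 216.3] side@z [375.  222.1]
plate [447.2   8.   18.6] 1.5 top@z [447.8   8.4] side@z [443.4  12.8]
flange [ 477.5 -175.4   10.6] 2.3 top@z [ 478.5 -174.9] side@z [ 477.4 -177.5]
mug rim [ 302.6 -286.5  147.8] 164.0 top@z [ 218.4 -352. ] side@z [ 423.  -370.5]
handle [ 245.1 -269.4  118.3] 167.9 top@z [ 150.6 -337.7] side@z [ 371.6 -378.5]
jar [ 261.  -144.3  140.9] 166.2 top@z [ 174.1 -197.7] side@z [ 372.  -198.1]
```

```bash
python3 - <<'E'
from h import *
T=lambda x,y,ox,oy:(ox+(x+.5)/4-.5,oy+(y+.5)/4-.5)
S=lambda x,y:T(x,y,160,140)
pts={"mug rim":(T(281.5,112,320,185),S(688,54),89),"handle":(T(240,207,320,185),S(744,108),45),
"jar":(T(40,186,320,185),S(657,110),88)}
for k,(a,b,z) in pts.items():
    p,e=tri(a,b); print(k,np.round(p,1),round(e,1),"top@z",np.round(onz("top",a,z)[:2],1),"side@z",np.round(onz("side",b,z)[:2],1))
# colour fit of purple rim: outline overlay check
ax=onz("top",T(281.5,112,320,185),89)[:2]
t=cv2.imread("pics/top0.png"); big=cv2.resize(t[185:245,360:420],None,fx=8,fy=8,interpolation=cv2.INTER_CUBIC)
s=cv2.imread("pics/side0.png"); bs=cv2.resize(s[140:200,305:365],None,fx=8,fy=8,interpolation=cv2.INTER_CUBIC)
import sys
th=np.linspace(0,2*np.pi,120)
for r,z,c in((39.5,89,(0,255,0)),(31.5,89,(0,255,255)),(35,0,(255,255,0))):
  for n,im,off in(("top",big,(360,185)),("side",bs,(305,140))):
    P=np.array([(proj(n,(ax[0]+r*np.cos(q),ax[1]+r*np.sin(q),z))-off+.5)*8 for q in th])
    cv2.polylines(im,[P.astype(int)],True,c,1)
cv2.imwrite("pics/mug.png",cv2.resize(np.hstack([big,bs]),(800,400)))
E
```

```text
mug rim [ 419.8 -359.7   89.9] 2.7 top@z [ 421.  -359.4] side@z [ 420.2 -364.2]
handle [ 358.3 -341.6   56.2] 1.8 top@z [ 358.7 -344.9] side@z [ 371.6 -378.5]
jar [ 374.8 -203.3   86.2] 0.8 top@z [ 375.2 -202.8] side@z [ 372.  -198.1]
```

View pics/mug.png

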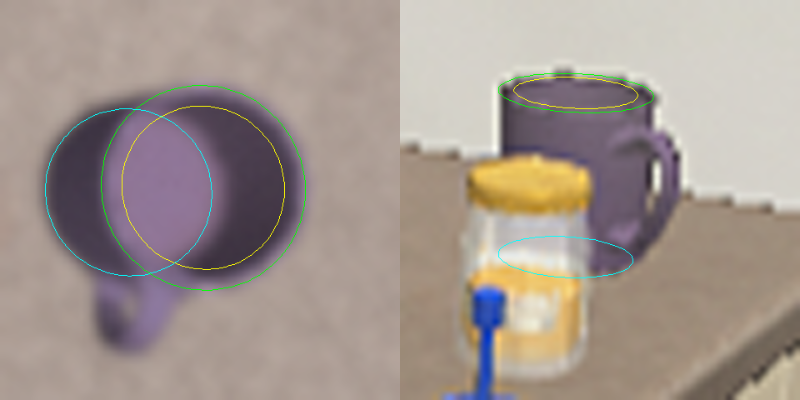

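Mug axis is (421,-361) with rim z about 89, and the handle bearing is about 165°, so mug yaw is about -105°. I'll pinch the +y thick spot at bearing 75°, point (430,-327). It's clear of the side wall, and the jar at (375,-203) is far enough off.

```bash
cat >> h.py <<'E'
from scipy.spatial.transform import Rotation as Rn
def go(*targets, yaw=None, start=None):
    """shift in tool shares for successive targets; yaw = wanted world bearing of tool y (deg)"""
    from cell import sense
    s=sense(); p=np.array(s["tool_pos"]); R=Rn.from_rotvec(s["eef_rot"]).as_matrix()
    y=np.degrees(np.arctan2(R[1,1],R[0,1])); print("t",round(s["time"],2),"pos",np.round(p,1),"ybear",round(y,1),"tilt",round(np.degrees(np.arccos(-R[2,2])),2),"gap",round(s["finger_gap"],1))
    if yaw is not None:
        d=(yaw-y+90)%180-90; print("turn wz share",round(-d/180,4),"deg",round(-d,1))
        R=Rn.from_euler("z",d,degrees=True).as_matrix()@R
    for t in targets:
        v=R.T@(np.array(t)-p); print(t,"share total",np.round(v/750,4),"min rows",int(np.ceil(np.linalg.norm(v)/55))); p=np.array(t,float)
E
python3 -c "
from h import *
go((440,40,240),(430,-327,200),(430,-327,70),yaw=75.3)"
```

```text
t 0.1 pos [258.9 540.6 238.5] ybear 64.4 tilt 0.1 gap 85.2
turn wz share -0.0606 deg -10.9
(440, 40, 240) share total [-0.4029 -0.5843 -0.0011] min rows 10
(430, -327, 200) share total [-0.1113 -0.4766  0.0541] min rows 7
(430, -327, 70) share total [-0.      0.0003  0.1733] min rows 3
```

>>> arm_command --rows '[[[0,0,0,0,0,-0.0303,1],[0,0,0,0,0,-0.0303,1],[-0.0403,-0.0584,0,0,0,0,1],[-0.0403,-0.0584,0,0,0,0,1],[-0.0403,-0.0584,0,0,0,0,1],[-0.0403,-0.0584,0,0,0,0,1],[-0.0403,-0.0584,0,0,0,0,1],[-0.0403,-0.0584,0,0,0,0,1],[-0.0403,-0.0584,0,0,0,0,1],[-0.0403,-0.0584,0,0,0,0,1]]]'

```text
time: 1.35
tool_pos: [404.4, 139.1, 239.2]
eef_rot: [-0.402, -3.116, 0.0]
ft_force: [-0.0, -0.3, -0.2]
finger_gap: 85.3
finger_force: 0.0
```

>>> arm_command --rows '[[[-0.0403,-0.0584,0,0,0,0,0.2],[-0.0403,-0.0584,0,0,0,0,0.2],[-0.0159,-0.0681,0,0,0,0,0.2],[-0.0159,-0.0681,0,0,0,0,0.2],[-0.0159,-0.0681,0,0,0,0,0.2],[-0.0159,-0.0681,0,0,0,0,0.2],[-0.0159,-0.0681,0.01,0,0,0,0.2],[-0.0159,-0.0681,0.02,0,0,0,0.2],[-0.0159,-0.0681,0.024,0,0,0,0.2],[0,0,0,0,0,0,0.2]]]'

```text
time: 2.6
tool_pos: [429.8, -329.3, 197.2]
eef_rot: [-0.407, -3.113, -0.0]
ft_force: [-0.1, 1.4, -0.1]
finger_gap: 51.9
finger_force: 0.0
```

```bash
python3 -c "
from h import *
go((430,-327,105),(430,-327,70),yaw=75.3)
from cell import *
f=grab_frame('top');s=grab_frame('side')
a=cv2.resize(f['img'][160:260,340:440],(400,400),interpolation=2);b=cv2.resize(s['img'][100:200,270:370],(400,400),interpolation=2)
cv2.imwrite('pics/m1.png',np.hstack([a,b]))"
```

```text
t 2.6 pos [ 429.8 -329.3  197.2] ybear 75.1 tilt 0.09 gap 51.9
turn wz share -0.0011 deg -0.2
(430, -327, 105) share total [0.0003 0.003  0.1229] min rows 2
(430, -327, 70) share total [-0.0001  0.      0.0467] min rows 1
```

View pics/m1.png

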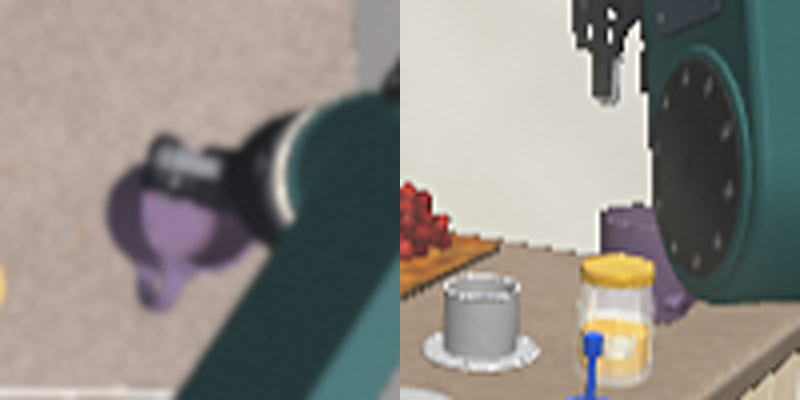

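The gripper hangs over the mug's +y wall: in the top tile it is at (185,160) and the mug is at (180,220). Descending.

>>> arm_command --rows '[[[0,0.003,0.04,0,0,0,0.2],[0,0,0.04,0,0,0,0.2],[0,0,0.03,0,0,0,0.2],[0,0,0.02,0,0,0,0.2],[0,0,0.02,0,0,0,0.2],[0,0,0.02,0,0,0,0.2],[0,0,0,0,0,0,0.2]]]'

```text
time: 3.58
tool_pos: [430.6, -323.5, 70.3]
eef_rot: [-0.401, -3.114, -0.002]
ft_force: [-0.1, -0.5, -0.3]
finger_gap: 51.4
finger_force: 0.0
```

>>> arm_command --rows '[[[0,0,0,0,0,0,-1],[0,0,0,0,0,0,-1],[0,0,0,0,0,0,-1],[0,0,0,0,0,0,-1],[0,0,0,0,0,0,-1],[0,0,0,0,0,0,-1],[0,0,0,0,0,0,-1],[0,0,0,0,0,0,-1]]]'

```text
time: 4.58
tool_pos: [431.9, -325.5, 72.3]
eef_rot: [0.401, 3.114, -0.004]
ft_force: [-0.5, -3.3, 6.1]
finger_gap: 7.8
finger_force: 58.4
```

>>> arm_command --rows '[[[0,0,-0.02,0,0,0,-1],[0,0,-0.03,0,0,0,-1],[0,0,-0.04,0,0,0,-1],[0,0,-0.04,0,0,0,-1],[0,0,-0.04,0,0,0,-1],[0,0,0,0,0,0,-1]]]'

```text
time: 5.32
tool_pos: [432.1, -324.4, 201.1]
eef_rot: [0.401, 3.113, -0.003]
ft_force: [0.7, 0.6, -2.7]
finger_gap: 7.2
finger_force: 59.2
```

```bash
python3 -c "
from h import *
go((456.3,42.5,198),(456.3,42.5,96),yaw=75.3)
from cell import *; s=sense(); print(s['finger_gap'],s['finger_force'],s['ft_force'])"
```

```text
t 5.33 pos [ 432.1 -324.4  201.1] ybear 75.3 tilt 0.22 gap 7.2
turn wz share 0.0001 deg 0.0
(456.3, 42.5, 198) share total [0.0929 0.4814 0.0031] min rows 7
(456.3, 42.5, 96) share total [0.0005 0.0002 0.136 ] min rows 2
7.239133303790186 59.22221872257069 [ 0.66291707  0.60031858 -2.6669066 ]
```

The mug is lifted (2.7 N matches 0.26 kg). Carrying it over the scale.

>>> arm_command --rows '[[[0.005,0.024,0,0,0,0,-1],[0.012,0.06,0,0,0,0,-1],[0.012,0.062,0,0,0,0,-1],[0.012,0.062,0,0,0,0,-1],[0.012,0.062,0,0,0,0,-1],[0.012,0.062,0,0,0,0,-1],[0.012,0.062,0,0,0,0,-1],[0.0104,0.0534,0.003,0,0,0,-1],[0.0055,0.034,0,0,0,0,-1],[0,0,0,0,0,0,-1]]]'

```text
time: 6.58
tool_pos: [453.0, 45.2, 195.0]
eef_rot: [-0.396, -3.112, -0.001]
ft_force: [-0.8, 0.0, -3.3]
finger_gap: 7.5
finger_force: 59.2
```

>>> arm_command --rows '[[[0,0,0.03,0,0,0,-1],[0,0,0.03,0,0,0,-1],[0,0,0.025,0,0,0,-1],[0,0,0.015,0,0,0,-1],[0,0,0,0,0,0,-1],[0,0,0,0,0,0,-1]]]'

```text
time: 7.32
tool_pos: [455.6, 42.6, 121.9]
eef_rot: [0.402, 3.115, -0.0]
ft_force: [-0.6, 0.5, -3.0]
finger_gap: 7.1
finger_force: 59.2
```

```bash
python3 -c "
from h import *
go((456.3,42.5,100),(456.3,42.5,95),yaw=75.3)
from cell import *
f=grab_frame('top');s=grab_frame('side')
a=cv2.resize(f['img'][155:255,200:300],(400,400),interpolation=2);b=cv2.resize(s['img'][120:230,210:320],(400,400),interpolation=2)
cv2.imwrite('pics/m2.png',np.hstack([a,b]))"
```

```text
t 7.33 pos [455.6  42.6 121.9] ybear 75.3 tilt 0.03 gap 7.1
turn wz share -0.0 deg -0.0
(456.3, 42.5, 100) share total [-0.0009  0.      0.0292] min rows 1
(456.3, 42.5, 95) share total [0.     0.     0.0067] min rows 1
```

View pics/m2.png

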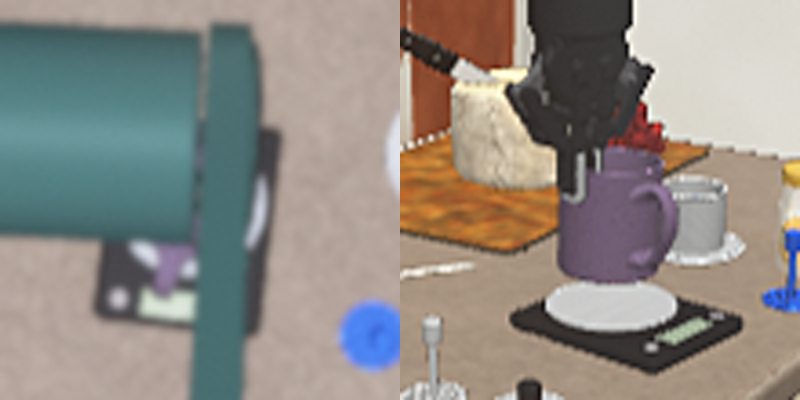

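The side tile shows the mug upright and centred above the plate (base centre about x=609, plate about x=611). Lowering.

>>> arm_command --rows '[[[-0.0009,0,0.015,0,0,0,-1],[0,0,0.011,0,0,0,-1],[0,0,0.005,0,0,0,-1],[0,0,0.003,0,0,0,-1],[0,0,0,0,0,0,-1],[0,0,0,0,0,0,-1]]]'

```text
time: 8.18
tool_pos: [456.1, 42.6, 96.2]
eef_rot: [0.402, 3.116, -0.0]
ft_force: [-0.5, 0.2, -1.9]
finger_gap: 7.8
finger_force: 59.3
```

>>> arm_command --rows '[[[0,0,0.002,0,0,0,-1],[0,0,0.002,0,0,0,-1],[0,0,0,0,0,0,-1],[0,0,0,0,0,0,-1]]]'

```text
time: 8.68
tool_pos: [457.4, 43.6, 94.4]
eef_rot: [0.402, 3.113, 0.003]
ft_force: [-1.2, 6.4, 12.2]
finger_gap: 7.3
finger_force: 65.5
```

>>> arm_command --rows '[[[0,0,-0.001,0,0,0,-0.6],[0,0,0,0,0,0,-0.4],[0,0,0,0,0,0,-0.2],[0,0,0,0,0,0,0],[0,0,0,0,0,0,0],[0,0,0,0,0,0,0]]]'

```text
time: 9.43
tool_pos: [455.9, 42.6, 93.7]
eef_rot: [-0.402, -3.116, 0.0]
ft_force: [0.8, 0.5, 0.7]
finger_gap: 42.7
finger_force: 0.0
```

>>> arm_command --rows '[[[0,0,-0.02,0,0,0,0],[0,0,-0.03,0,0,0,0],[0,0,-0.05,0,0,0,0],[0,0,-0.05,0,0,0,0.5],[0,0,0,0,0,0,1],[0,0,0,0,0,0,1]]]'

```text
time: 10.18
tool_pos: [455.6, 42.7, 205.9]
eef_rot: [-0.402, -3.115, 0.0]
ft_force: [-0.2, -0.4, -1.2]
finger_gap: 85.2
finger_force: 0.0
```

```bash
python3 -c "
from h import *
go((478,-176,205),(478,-176,90),(478,-176,24),yaw=75.3)"
```

```text
t 10.18 pos [455.6  42.7 205.9] ybear 75.3 tilt 0.03 gap 85.2
turn wz share 0.0 deg 0.0
(478, -176, 205) share total [-0.1029 -0.2744  0.0012] min rows 4
(478, -176, 90) share total [-1.000e-04  0.000e+00  1.533e-01] min rows 3
(478, -176, 24) share total [-0.     0.     0.088] min rows 2
```

>>> arm_command --rows '[[[-0.0129,-0.0344,0,0,0,0,1],[-0.02,-0.054,0,0,0,0,1],[-0.02,-0.054,0,0,0,0,1],[-0.02,-0.054,0,0,0,0,1],[-0.02,-0.054,0,0,0,0,1],[-0.01,-0.024,0,0,0,0,1],[0,0,0.05,0,0,0,1],[0,0,0.05,0,0,0,1],[0,0,0.02,0,0,0,1],[0,0,0,0,0,0,1]]]'

```text
time: 11.42
tool_pos: [477.5, -175.1, 115.3]
eef_rot: [-0.401, -3.113, -0.002]
ft_force: [-0.3, 0.2, 0.3]
finger_gap: 85.6
finger_force: 0.0
```

```bash
python3 -c "
from h import *
go((478,-176,90),(478,-176,24),yaw=75.3)
from cell import *
f=grab_frame('top');s=grab_frame('side')
cv2.imwrite('pics/top3.png',f['img']);cv2.imwrite('pics/side3.png',s['img'])
a=cv2.resize(f['img'][150:250,215:315],(400,400),interpolation=2);b=cv2.resize(s['img'][110:210,240:340],(400,400),interpolation=2)
cv2.imwrite('pics/m3.png',np.hstack([a,b]))"
```

```text
t 11.43 pos [ 477.5 -175.1  115.3] ybear 75.3 tilt 0.18 gap 85.6
turn wz share 0.0002 deg 0.0
(478, -176, 90) share total [-0.001  -0.001   0.0337] min rows 1
(478, -176, 24) share total [-0.0003 -0.0001  0.088 ] min rows 2
```

View pics/m3.png

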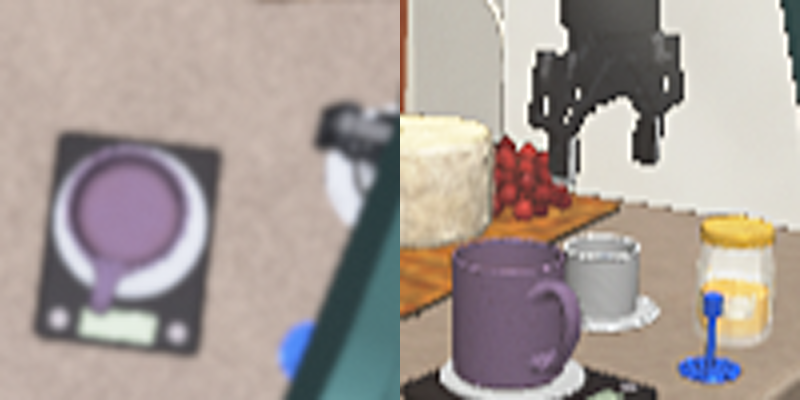

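The mug stands upright on the plate: in the top tile its rim is centred at about (128,208), and the plate ring shows evenly round it. The fingers straddle the chamber. Next I compute the mug axis and descend.

```bash
python3 -c "
from h import *
print(onz('top',(215+128.5/4-.5,150+208.5/4-.5),110), onz('top',(247.2,204.8),21))
print('side@', onz('side',(240+(509)/4-.5,110+(253)/4-.5),110))"
```

```text
[451.9131769    9.22608592 110.        ] [447.63479706   8.5073343   21.        ]
side@ [ 218.94180855 -145.84783448  110.        ]
```

>>> arm_command --rows '[[[-0.001,-0.001,0.034,0,0,0,1],[0,0,0.04,0,0,0,1],[0,0,0.025,0,0,0,1],[0,0,0.015,0,0,0,1],[0,0,0.005,0,0,0,1],[0,0,0,0,0,0,1]]]'

```text
time: 12.28
tool_pos: [479.5, -177.1, 27.6]
eef_rot: [0.401, 3.115, -0.001]
ft_force: [-0.6, 0.3, 1.0]
finger_gap: 85.5
finger_force: 0.0
```

>>> arm_command --rows '[[[0,0,0.001,0,0,0,-1],[0,0,0,0,0,0,-1],[0,0,0,0,0,0,-1],[0,0,0,0,0,0,-1],[0,0,0,0,0,0,-1],[0,0,0,0,0,0,-1]]]'

```text
time: 13.02
tool_pos: [479.4, -177.1, 27.3]
eef_rot: [0.401, 3.115, -0.001]
ft_force: [-0.9, 0.3, 7.6]
finger_gap: 59.1
finger_force: 63.5
```

```bash
python3 -c "
from h import *
print('side@', onz('side',(240+(109.5)/4-.5,110+(253.5)/4-.5),110), tri((215+128.5/4-.5,150+208.5/4-.5),(240+(109.5)/4-.5,110+(253.5)/4-.5)))
go()"
```

```text
side@ [449.7039084    8.90250185 110.        ] (array([451.04239313,   8.69708266, 109.7769513 ]), np.float64(2.056574465437092))
t 13.03 pos [ 479.4 -177.1   27.3] ybear 75.3 tilt 0.07 gap 59.1
```

>>> arm_command --rows '[[[0,0,-0.02,0,0,0,-1],[0,0,-0.04,0,0,0,-1],[0,0,-0.05,0,0,0,-1],[0,0,-0.05,0,0,0,-1],[0,0,-0.04,0,0,0,-1],[0,0,0,0,0,0,-1],[0,0,0,0,0,0,-1]]]'

```text
time: 13.9
tool_pos: [478.4, -176.7, 176.1]
eef_rot: [-0.402, -3.115, -0.0]
ft_force: [-0.5, -0.6, -1.6]
finger_gap: 59.5
finger_force: 64.8
```

```bash
python3 -c "
from h import *
go((452.2,7.9,175),(452.2,7.9,140),yaw=75.3)
from cell import *; s=sense(); print(s['finger_force'],s['ft_force'])"
```

```text
t 13.9 pos [ 478.4 -176.7  176.1] ybear 75.3 tilt 0.03 gap 59.5
turn wz share 0.0 deg 0.0
(452.2, 7.9, 175) share total [0.0963 0.2292 0.0016] min rows 4
(452.2, 7.9, 140) share total [-0.      0.      0.0467] min rows 1
64.78373240679502 [-0.53745446 -0.56514812 -1.57020894]
```

>>> arm_command --rows '[[[0.0063,0.0152,0,0,0,0,-1],[0.018,0.042,0,0,0,0,-1],[0.018,0.043,0,0,0,0,-1],[0.018,0.043,0,0,0,0,-1],[0.018,0.043,0,0,0,0,-1],[0.012,0.028,0,0,0,0,-1],[0.006,0.015,0,0,0,0,-1],[0,0,0.03,0,0,0,-1],[0,0,0,0,0,0,-1],[0,0,0,0,0,0,-1]]]'

```text
time: 15.15
tool_pos: [452.7, 7.5, 153.9]
eef_rot: [-0.402, -3.115, 0.0]
ft_force: [-0.5, -0.1, -1.5]
finger_gap: 59.3
finger_force: 64.9
```

```bash
python3 -c "
from h import *
go((452.2,7.9,142),(452.2,7.9,130.3),yaw=75.3)
from cell import *
f=grab_frame('top');s=grab_frame('side')
a=cv2.resize(f['img'][155:255,200:300],(400,400),interpolation=2);b=cv2.resize(s['img'][130:210,230:310],(400,400),interpolation=2)
cv2.imwrite('pics/m4.png',np.hstack([a,b]))"
```

```text
t 15.15 pos [452.7   7.5 153.9] ybear 75.3 tilt 0.03 gap 59.3
turn wz share -0.0001 deg -0.0
(452.2, 7.9, 142) share total [0.0008 0.0004 0.0159] min rows 1
(452.2, 7.9, 130.3) share total [-0.      0.      0.0156] min rows 1
```

View pics/m4.png

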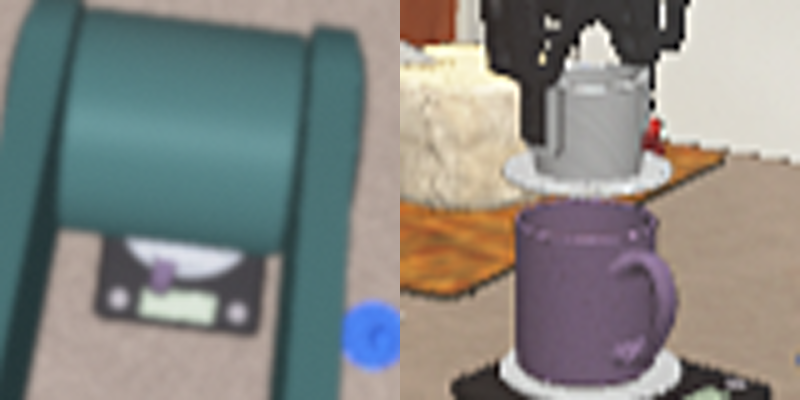

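The flange centre (587) lines up with the mug rim centre (587) in the side tile. Lowering gently.

>>> arm_command --rows '[[[-0.0005,0.0004,0.012,0,0,0,-1],[0,0,0.008,0,0,0,-1],[0,0,0.005,0,0,0,-1],[0,0,0.003,0,0,0,-1],[0,0,0.002,0,0,0,-1],[0,0,0,0,0,0,-1]]]'

```text
time: 16.0
tool_pos: [453.1, 7.9, 131.3]
eef_rot: [-0.402, -3.116, 0.0]
ft_force: [0.2, 0.4, -1.4]
finger_gap: 59.8
finger_force: 64.9
```

>>> arm_command --rows '[[[0,0,0.0015,0,0,0,-1],[0,0,0.0015,0,0,0,-1],[0,0,0,0,0,0,-1],[0,0,0,0,0,0,-1]]]'

```text
time: 16.5
tool_pos: [453.5, 7.9, 129.7]
eef_rot: [0.402, 3.115, 0.0]
ft_force: [-2.7, 0.3, 6.3]
finger_gap: 59.1
finger_force: 65.6
```

Contact came at TCP z = 129.7, against 130.3 expected for a seated flange. Releasing.

>>> arm_command --rows '[[[0,0,0,0,0,0,0.5],[0,0,0,0,0,0,0.7],[0,0,0,0,0,0,1],[0,0,0,0,0,0,1],[0,0,-0.03,0,0,0,1],[0,0,-0.04,0,0,0,1],[0,0,-0.04,0,0,0,1],[0,0,-0.04,0,0,0,1],[0,0,0,0,0,0,1]]]'

```text
time: 17.62
tool_pos: [454.8, 7.7, 243.6]
eef_rot: [0.401, 3.111, -0.0]
ft_force: [-0.2, -0.2, -0.2]
finger_gap: 85.1
finger_force: 0.0
```

```bash
python3 -c "
from h import *
go((479.5,191.8,240),(479.5,191.8,95),(479.5,191.8,58),yaw=75.3)"
```

```text
t 17.62 pos [454.8   7.7 243.6] ybear 75.3 tilt 0.28 gap 85.1
turn wz share 0.0001 deg 0.0
(479.5, 191.8, 240) share total [0.0305 0.2458 0.0048] min rows 4
(479.5, 191.8, 95) share total [ 9.000e-04 -1.000e-04  1.933e-01] min rows 3
(479.5, 191.8, 58) share total [ 0.0002 -0.      0.0493] min rows 1
```

>>> arm_command --rows '[[[0.003,0.0258,0,0,0,0,0],[0.0065,0.055,0,0,0,0,0],[0.0065,0.055,0,0,0,0,0],[0.0065,0.055,0,0,0,0,0],[0.006,0.04,0,0,0,0,0],[0.002,0.015,0,0,0,0,0],[0,0,0.05,0,0,0,0],[0,0,0.06,0,0,0,0],[0,0,0.06,0,0,0,0],[0,0,0,0,0,0,0]]]'

```text
time: 18.88
tool_pos: [474.3, 190.4, 110.9]
eef_rot: [-0.401, -3.108, 0.006]
ft_force: [-0.5, 0.2, 0.2]
finger_gap: 42.6
finger_force: 0.0
```

```bash
python3 -c "
from h import *
go((479.5,191.8,58),yaw=75.3)
from cell import *
f=grab_frame('top');s=grab_frame('side')
cv2.imwrite('pics/top5.png',f['img']);cv2.imwrite('pics/side5.png',s['img'])
a=cv2.resize(f['img'][150:250,190:290],(400,400),interpolation=2);b=cv2.resize(s['img'][130:190,240:300],(400,400),interpolation=2)
c=cv2.resize(s['img'][160:260,180:280],(400,400),interpolation=2)
im=np.zeros((600,800,3),np.uint8);im[:300,:]=np.hstack([a[50:350],b[50:350]]);im[300:600,:400]=c[100:400]
cv2.imwrite('pics/m5.png',im)"
```

```text
t 18.88 pos [474.3 190.4 110.9] ybear 75.3 tilt 0.51 gap 42.6
turn wz share -0.0001 deg -0.0
(479.5, 191.8, 58) share total [-0.0068  0.0039  0.0704] min rows 1
```

View pics/m5.png

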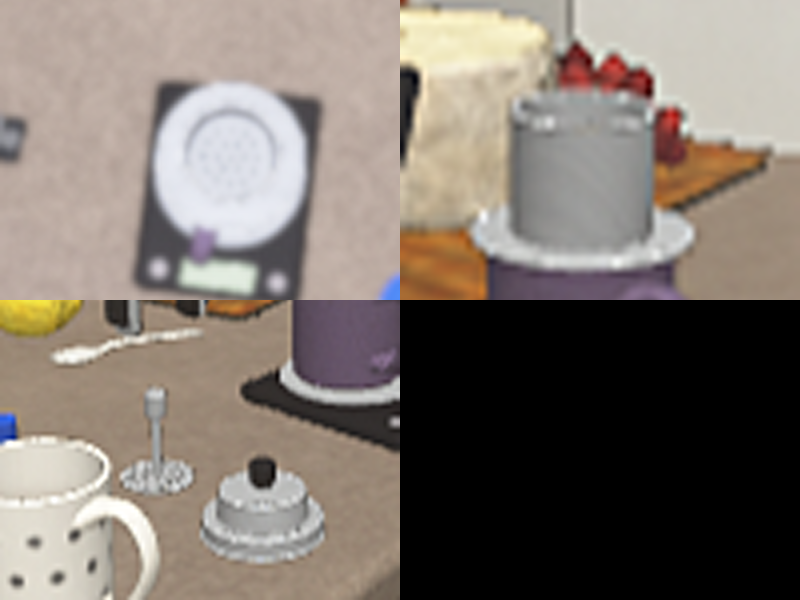

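The chamber sits level with its flange on the rim. In the top tile the inner edge is centred at about (231,152), in the side tile the rim is at about (584,107).

```bash
python3 -c "
from h import *
a=(247.4,200.1);b=(267.2,153.1)
print(tri(a,b),onz('top',a,165),onz('side',b,165))"
```

```text
(array([451.93606368,   6.37678918, 165.71950558]), np.float64(1.8715652906021796)) [452.7769413    6.86589689 165.        ] [452.48945609   3.72176826 165.        ]
```

>>> arm_command --rows '[[[-0.0068,0.0039,0.0,0,0,0,0],[0,0,0.02,0,0,0,0],[0,0,0.02,0,0,0,0],[0,0,0.02,0,0,0,0],[0,0,0.0104,0,0,0,0],[0,0,0,0,0,0,0],[0,0,0,0,0,0,0]]]'

```text
time: 19.85
tool_pos: [483.6, 193.6, 61.3]
eef_rot: [0.402, 3.116, 0.0]
ft_force: [-0.0, -0.2, -0.6]
finger_gap: 42.6
finger_force: 0.0
```

```bash
python3 -c "
from h import *
go((479.2,192,58),yaw=75.3)"
```

```text
t 19.85 pos [483.6 193.6  61.3] ybear 75.3 tilt 0.01 gap 42.6
turn wz share 0.0001 deg 0.0
(479.2, 192, 58) share total [ 0.0052 -0.0036  0.0044] min rows 1
```

>>> arm_command --rows '[[[0.0052,-0.0036,0.003,0,0,0,0],[0,0,0,0,0,0,0],[0,0,0,0,0,0,0],[0,0,0,0,0,0,-0.3],[0,0,0,0,0,0,-0.5],[0,0,0,0,0,0,-1],[0,0,0,0,0,0,-1],[0,0,0,0,0,0,-1],[0,0,0,0,0,0,-1]]]'

```text
time: 20.98
tool_pos: [479.2, 192.1, 59.1]
eef_rot: [0.402, 3.115, 0.0]
ft_force: [-0.2, 2.2, 3.2]
finger_gap: 10.7
finger_force: 58.7
```

The gap is 10.7 mm where 14 was expected, so I'll lift slowly and watch it.

>>> arm_command --rows '[[[0,0,-0.005,0,0,0,-1],[0,0,-0.01,0,0,0,-1],[0,0,-0.01,0,0,0,-1],[0,0,-0.01,0,0,0,-1],[0,0,0,0,0,0,-1],[0,0,0,0,0,0,-1]]]'

```text
time: 21.72
tool_pos: [479.0, 191.9, 85.3]
eef_rot: [0.402, 3.116, -0.0]
ft_force: [-0.3, 0.3, -0.8]
finger_gap: 10.4
finger_force: 58.6
```

```bash
python3 -c "
from h import *
go()
from cell import *
s=grab_frame('side')
cv2.imwrite('pics/side6.png',s['img'])
c=cv2.resize(s['img'][160:260,170:270],(600,600),interpolation=2)
cv2.imwrite('pics/m6.png',c)"
```

```text
t 21.73 pos [479.  191.9  85.3] ybear 75.3 tilt 0.0 gap 10.4
```

View pics/m6.png

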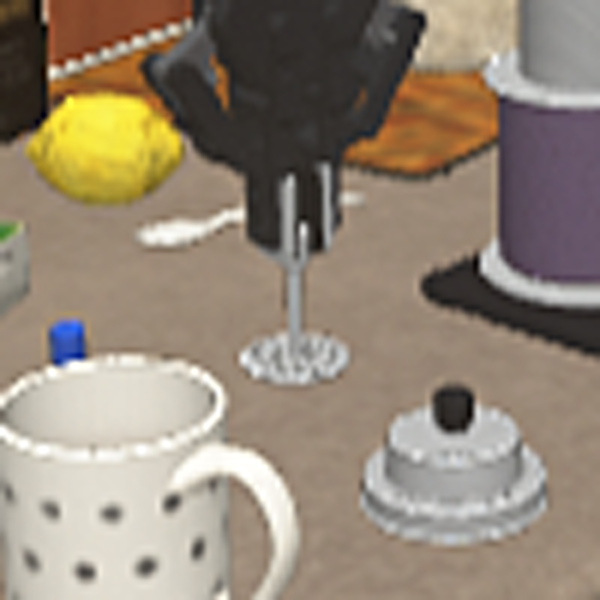

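The press hangs vertically in the grip (disc centre (294,358), stem straight above it). Computing the carry to the chamber.

```bash
python3 -c "
from h import *
print(onz('side',(218.6,219.25),28.5))
go((479,192,245),(452.3,7.2,245),(452.3,7.2,225),yaw=75.3)"
```

```text
[480.16867789 189.70344751  28.5       ]
t 21.77 pos [478.8 191.8  85.1] ybear 75.3 tilt 0.02 gap 10.5
turn wz share 0.0 deg 0.0
(479, 192, 245) share total [-1.000e-04  2.000e-04 -2.132e-01] min rows 3
(452.3, 7.2, 245) share total [-2.810e-02 -2.474e-01  1.000e-04] min rows 4
(452.3, 7.2, 225) share total [-0.      0.      0.0267] min rows 1
```

>>> arm_command --rows '[[[0,0,-0.03,0,0,0,-1],[0,0,-0.05,0,0,0,-1],[0,0,-0.06,0,0,0,-1],[0,0,-0.05,0,0,0,-1],[0,0,-0.023,0,0,0,-1],[0,0,0,0,0,0,-1]]]'

```text
time: 22.52
tool_pos: [479.8, 192.1, 246.0]
eef_rot: [0.401, 3.113, 0.001]
ft_force: [0.6, -0.1, -0.9]
finger_gap: 10.1
finger_force: 58.6
```

>>> arm_command --rows '[[[-0.003,-0.0224,0,0,0,0,-1],[-0.005,-0.045,0,0,0,0,-1],[-0.005,-0.05,0,0,0,0,-1],[-0.005,-0.05,0,0,0,0,-1],[-0.005,-0.045,0,0,0,0,-1],[-0.003,-0.025,0,0,0,0,-1],[-0.0021,-0.01,0,0,0,0,-1],[0,0,0,0,0,0,-1],[0,0,0,0,0,0,-1]]]'

```text
time: 23.65
tool_pos: [452.2, 7.6, 244.7]
eef_rot: [-0.401, -3.115, -0.0]
ft_force: [0.3, 1.0, -0.4]
finger_gap: 10.8
finger_force: 58.7
```

```bash
python3 -c "
from h import *
go((452.3,7.2,240),(452.3,7.2,178),yaw=75.3)
from cell import *
s=grab_frame('side')
cv2.imwrite('pics/side7.png',s['img'])
c=cv2.resize(s['img'][90:190,220:320],(600,600),interpolation=2)
cv2.imwrite('pics/m7.png',c)"
```

```text
t 23.65 pos [452.2   7.6 244.7] ybear 75.3 tilt 0.04 gap 10.8
turn wz share 0.0002 deg 0.0
(452.3, 7.2, 240) share total [-0.0003 -0.0004  0.0062] min rows 1
(452.3, 7.2, 178) share total [-0.0001 -0.      0.0827] min rows 2
```

View pics/m7.png

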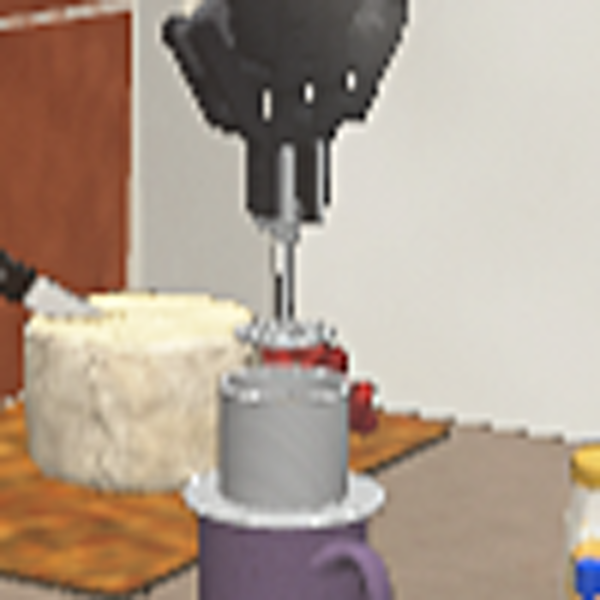

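```bash
python3 -c "
from h import *
print(onz('side',(267.6,145.4),188),onz('side',(285/6-.5+220,386/6-.5+90),165))
print(proj('side',(452.3,7.2,165)),proj('side',(452.3,7.2,188)))
go((453,7.7,240),yaw=75.3)"
```

```text
[448.80586913   7.95909028 188.        ] [448.7854459   10.66024193 165.        ]
[266.58396134 153.37993151] [266.65849409 145.1746956 ]
t 23.7 pos [452.3   7.7 244.8] ybear 75.4 tilt 0.03 gap 10.3
turn wz share 0.0003 deg 0.1
(453, 7.7, 240) share total [-0.001   0.0003  0.0063] min rows 1
```

>>> arm_command --rows '[[[-0.0005,0.0012,0,0,0,0,-1],[0,0,0.015,0,0,0,-1],[0,0,0.015,0,0,0,-1],[0,0,0.015,0,0,0,-1],[0,0,0.015,0,0,0,-1],[0,0,0.01,0,0,0,-1],[0,0,0,0,0,0,-1],[0,0,0,0,0,0,-1]]]'

```text
time: 24.7
tool_pos: [453.2, 7.8, 192.7]
eef_rot: [0.402, 3.115, -0.0]
ft_force: [0.6, -0.0, -0.3]
finger_gap: 10.4
finger_force: 58.7
```

The disc is about 30 mm inside with no side force. Continuing down.

>>> arm_command --rows '[[[0,0,0.01,0,0,0,-1],[0,0,0.006,0,0,0,-1],[0,0,0.003,0,0,0,-1],[0,0,0,0,0,0,-1],[0,0,0,0,0,0,-1]]]'

```text
time: 25.32
tool_pos: [453.0, 7.9, 178.3]
eef_rot: [0.402, 3.116, -0.0]
ft_force: [-0.1, 0.5, -0.2]
finger_gap: 10.5
finger_force: 58.7
```

>>> arm_command --rows '[[[0,0,0.001,0,0,0,-1],[0,0,0,0,0,0,-0.3],[0,0,0,0,0,0,0],[0,0,0,0,0,0,0],[0,0,0,0,0,0,0],[0,0,-0.03,0,0,0,0],[0,0,-0.04,0,0,0,0],[0,0,-0.05,0,0,0,0],[0,0,0,0,0,0,0]]]'

```text
time: 26.45
tool_pos: [455.1, 7.6, 270.3]
eef_rot: [0.401, 3.11, -0.0]
ft_force: [0.1, 0.7, -0.9]
finger_gap: 42.7
finger_force: 0.0
```

```bash
python3 -c "
from h import *
go((380.3,216,265),(380.3,216,90),(380.3,216,46),yaw=75.3)"
```

```text
t 26.45 pos [455.1   7.6 270.3] ybear 75.3 tilt 0.36 gap 42.7
turn wz share 0.0001 deg 0.0
(380.3, 216, 265) share total [0.167  0.2435 0.0061] min rows 5
(380.3, 216, 90) share total [ 1.400e-03 -1.000e-04  2.333e-01] min rows 4
(380.3, 216, 46) share total [ 0.0004 -0.      0.0587] min rows 1
```

>>> arm_command --rows '[[[0.014,0.0207,0,0,0,0,0],[0.03,0.045,0,0,0,0,0],[0.035,0.052,0,0,0,0,0],[0.035,0.052,0,0,0,0,0],[0.03,0.045,0,0,0,0,0],[0.02,0.029,0,0,0,0,0],[0,0,0.05,0,0,0,0],[0,0,0.06,0,0,0,0],[0,0,0.06,0,0,0,0],[0,0,0.03,0,0,0,0]]]'

```text
time: 27.7
tool_pos: [378.0, 215.0, 114.6]
eef_rot: [-0.401, -3.112, 0.004]
ft_force: [-0.5, 0.6, 0.3]
finger_gap: 42.8
finger_force: 0.0
```

>>> arm_command --rows '[[[0,0,0,0,0,0,0],[0,0,0,0,0,0,0]]]'

```text
time: 27.95
tool_pos: [380.6, 216.0, 117.9]
eef_rot: [0.402, 3.116, 0.0]
ft_force: [0.2, -0.2, -0.5]
finger_gap: 43.1
finger_force: 0.0
```

```bash
python3 -c "
from h import *
go((380.3,216,80),(380.3,216,46),yaw=75.3)
from cell import *
f=grab_frame('top');s=grab_frame('side')
cv2.imwrite('pics/top8.png',f['img']);cv2.imwrite('pics/side8.png',s['img'])
a=cv2.resize(s['img'][130:190,240:300],(400,400),interpolation=2);b=cv2.resize(f['img'][170:230,217:277],(400,400),interpolation=2)
c=cv2.resize(s['img'][175:255,200:300],(800,640),interpolation=2)[:200] if 0 else None
cv2.imwrite('pics/m8.png',np.hstack([a,b]))"
```

```text
t 27.95 pos [380.6 216.  117.9] ybear 75.3 tilt 0.02 gap 43.1
turn wz share 0.0001 deg 0.0
(380.3, 216, 80) share total [ 0.0004 -0.0001  0.0505] min rows 1
(380.3, 216, 46) share total [ 0.     -0.      0.0453] min rows 1
```

View pics/m8.png

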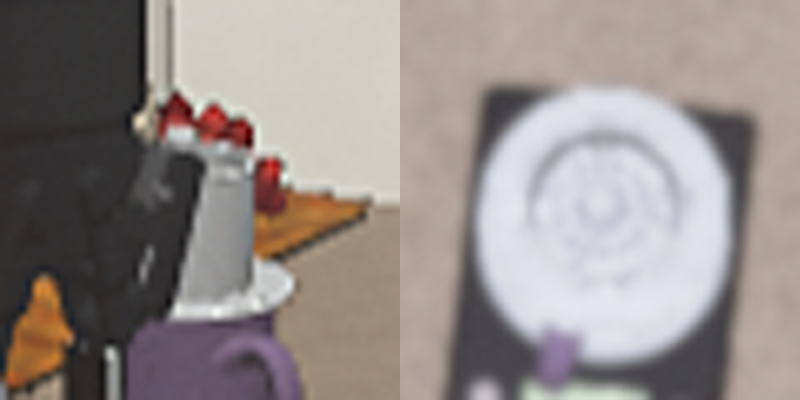

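The top tile shows the press inside the chamber, its grip at (602,205) at the centre of the mouth. The arm blocks the side tile. Now grasping the cap's knob.

>>> arm_command --rows '[[[0,0,0.03,0,0,0,0],[0,0,0.03,0,0,0,0],[0,0,0.02,0,0,0,0],[0,0,0.012,0,0,0,0],[0,0,0.005,0,0,0,0],[0,0,0,0,0,0,0],[0,0,0,0,0,0,0]]]'

```text
time: 28.92
tool_pos: [380.7, 216.0, 45.2]
eef_rot: [0.402, 3.115, 0.001]
ft_force: [-0.7, -0.1, -0.7]
finger_gap: 42.9
finger_force: 0.0
```

>>> arm_command --rows '[[[0,0,0,0,0,0,-0.3],[0,0,0,0,0,0,-0.5],[0,0,0,0,0,0,-1],[0,0,0,0,0,0,-1],[0,0,0,0,0,0,-1],[0,0,0,0,0,0,-1]]]'

```text
time: 29.68
tool_pos: [380.5, 215.9, 45.1]
eef_rot: [0.402, 3.115, 0.0]
ft_force: [-0.5, -0.4, 5.5]
finger_gap: 12.3
finger_force: 58.5
```

>>> arm_command --rows '[[[0,0,-0.02,0,0,0,-1],[0,0,-0.04,0,0,0,-1],[0,0,-0.06,0,0,0,-1],[0,0,-0.06,0,0,0,-1],[0,0,-0.06,0,0,0,-1],[0,0,-0.04,0,0,0,-1],[0,0,-0.01,0,0,0,-1],[0,0,0,0,0,0,-1]]]'

```text
time: 30.68
tool_pos: [380.0, 215.7, 261.7]
eef_rot: [-0.402, -3.115, 0.0]
ft_force: [0.4, -0.2, -1.1]
finger_gap: 12.5
finger_force: 58.8
```

```bash
python3 -c "
from h import *
go((452.7,7.2,262),(452.7,7.2,212),yaw=75.3)
from cell import *;print(sense()['finger_force'])"
```

```text
t 30.68 pos [380.  215.7 261.7] ybear 75.3 tilt 0.03 gap 12.5
turn wz share 0.0001 deg 0.0
(452.7, 7.2, 262) share total [-0.1644 -0.2443 -0.0004] min rows 5
(452.7, 7.2, 212) share total [-0.      0.      0.0667] min rows 1
58.841139676492716
```

>>> arm_command --rows '[[[-0.0134,-0.0193,0,0,0,0,-1],[-0.025,-0.04,0,0,0,0,-1],[-0.035,-0.05,0,0,0,0,-1],[-0.035,-0.05,0,0,0,0,-1],[-0.03,-0.045,0,0,0,0,-1],[-0.018,-0.027,0,0,0,0,-1],[-0.008,-0.013,0,0,0,0,-1],[0,0,0.02,0,0,0,-1],[0,0,0,0,0,0,-1],[0,0,0,0,0,0,-1]]]'

```text
time: 31.92
tool_pos: [452.5, 8.3, 246.8]
eef_rot: [-0.4, -3.115, -0.0]
ft_force: [-0.1, 0.6, 0.1]
finger_gap: 12.6
finger_force: 58.9
```

```bash
python3 -c "
from h import *
go((452.7,7.2,232),(452.7,7.2,205),yaw=75.3)
from cell import *
s=grab_frame('side')
cv2.imwrite('pics/side9.png',s['img'])
cv2.imwrite('pics/m9.png',cv2.resize(s['img'][90:190,220:320],(600,600),interpolation=2))"
```

```text
t 31.93 pos [452.5   8.3 246.8] ybear 75.4 tilt 0.07 gap 12.6
turn wz share 0.0004 deg 0.1
(452.7, 7.2, 232) share total [-0.0007 -0.0013  0.0197] min rows 1
(452.7, 7.2, 205) share total [-0.     0.     0.036] min rows 1
```

View pics/m9.png

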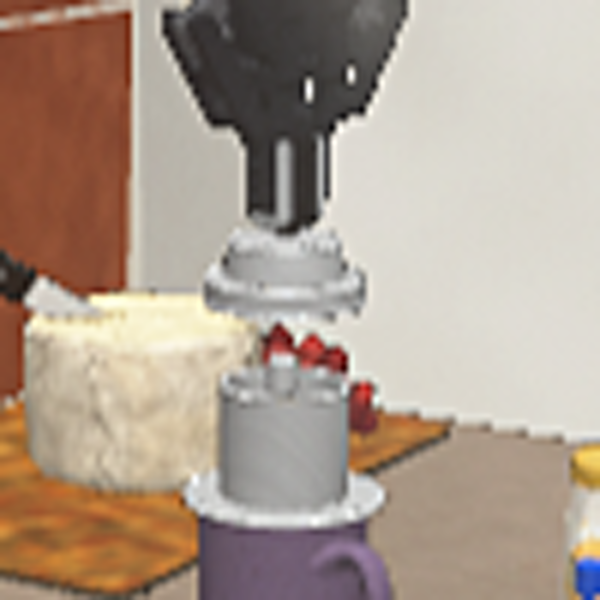

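The cap (centre x=285) is level and lines up with the chamber (284.5). The press grip stands about 13 mm above the edge, so the press is home. Lowering.

>>> arm_command --rows '[[[0,-0.0005,0.015,0,0,0,-1],[0,0,0.015,0,0,0,-1],[0,0,0.012,0,0,0,-1],[0,0,0.008,0,0,0,-1],[0,0,0.005,0,0,0,-1],[0,0,0.002,0,0,0,-1],[0,0,0,0,0,0,-1],[0,0,0,0,0,0,-1]]]'

```text
time: 32.98
tool_pos: [453.2, 7.0, 204.7]
eef_rot: [0.402, 3.115, -0.0]
ft_force: [-1.1, -0.1, -0.5]
finger_gap: 13.1
finger_force: 58.8
```

>>> arm_command --rows '[[[0,0,0.003,0,0,0,-1],[0,0,0.002,0,0,0,-1],[0,0,0.001,0,0,0,-1],[0,0,0,0,0,0,-1],[0,0,0,0,0,0,-1]]]'

```text
time: 33.6
tool_pos: [453.0, 7.0, 200.0]
eef_rot: [-0.402, -3.116, 0.0]
ft_force: [0.1, 0.1, -0.4]
finger_gap: 12.4
finger_force: 58.9
```

>>> arm_command --rows '[[[0,0,0.001,0,0,0,-1],[0,0,0.001,0,0,0,-1],[0,0,0,0,0,0,-1],[0,0,0,0,0,0,-1]]]'

```text
time: 34.1
tool_pos: [453.5, 6.8, 199.4]
eef_rot: [0.401, 3.115, -0.0]
ft_force: [-1.9, 0.0, 7.6]
finger_gap: 12.8
finger_force: 59.7
```

Contact at z = 199.4 (200 expected). Releasing and withdrawing.

>>> arm_command --rows '[[[0,0,-0.001,0,0,0,-1],[0,0,0,0,0,0,-0.3],[0,0,0,0,0,0,0],[0,0,0,0,0,0,0],[0,0,0,0,0,0,0],[0,0,-0.03,0,0,0,0],[0,0,-0.05,0,0,0,0],[0,0,-0.03,0,0,0,0],[0,0,0,0,0,0,0]]]'

```text
time: 35.22
tool_pos: [454.3, 6.8, 283.3]
eef_rot: [0.401, 3.112, -0.0]
ft_force: [-0.2, -1.0, 0.6]
finger_gap: 42.7
finger_force: 0.0
```

>>> arm_command --rows '[[[0,0.03,0,0,0,0,0],[0.01,0.06,0,0,0,0,0],[0.01,0.06,0,0,0,0,0],[0.01,0.06,0,0,0,0,0],[0,0.03,0,0,0,0,0],[0,0,0,0,0,0,0],[0,0,0,0,0,0,0],[0,0,0,0,0,0,0]]]'

```text
time: 36.22
tool_pos: [476.5, 185.8, 281.4]
eef_rot: [-0.403, -3.115, 0.001]
ft_force: [0.1, -0.4, -1.0]
finger_gap: 42.9
finger_force: 0.0
```

```bash
python3 -c "
from h import *
from cell import *
f=grab_frame('top');s=grab_frame('side')
a=cv2.resize(s['img'][130:230,220:320],(400,400),interpolation=2);b=cv2.resize(f['img'][160:260,200:300],(400,400),interpolation=2)
cv2.imwrite('pics/m10.png',np.hstack([a,b]))"
```

```text
(no output)
```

View pics/m10.png

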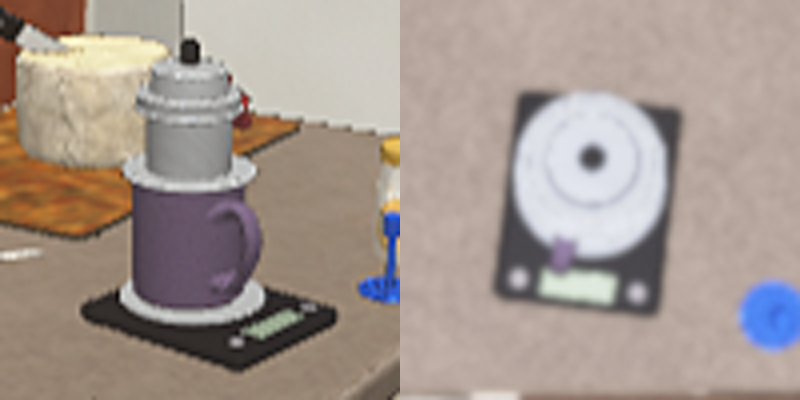

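The stack is upright and square: the knob is at (190,50) in the side tile and (592,157) in the top tile, and the cap sits level on the chamber. Handing in.

```bash
python3 -c "
from cell import *
print(close_job())"
```

```text
the job is handed in; nothing more can be done
None
```

The dripper is set up on the scale (mug, chamber, press, cap) and handed in at about 36 s; the last pictures showed the stack level and centred, but the hand-in gave no verdict.

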